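Repack a pile of tested spares

ROBOT

A 6-joint arm with a two-finger parallel gripper is mounted at the origin on the work surface. World frame = base frame: x ahead of the robot, y to its left, z up, the work surface at z = 0. Lengths are in mm, angles in rad, forces in N, time in s.
With the tool pointing down it reaches from about 375 to 925 mm from the base axis. Payload 5.7 kg.
Tool frame: the origin (TCP) lies at the very end of the fingers, on their centre line; the grasp point (between the pads) lies 19 mm behind it (tcp_to_grasp is the distance from the TCP to the grasp point, in mm); z points along the fingers, y is the direction in which the jaws open and shut (so a half turn about z gives the same grasp; the last joint's range is limited). The gripper opens to 85 mm and grips with 20 to 120 N. Pads are 22 mm wide; open, the fingers measure 114 mm over their backs; the gripper's body (76 mm by 85 mm) begins 54 mm behind the grasp point. The pads swing forward as they close: fully open they stand 13 mm farther back than shut.
Start: joints at [-1.261, 0.359, 1.51, -0, 1.272, -0.115], TCP at [247.265, -546.647, 231.267] pointing down, gripper open.
Joint ranges: [-2.97, 2.97], [-1.01, 2.36], [0.21, 2.38], [-0.96, 4.11], [0.2, 2.71], [-2.98, 2.98]. Speed limits (rad/s): [2.39, 2.39, 3.14, 3.14, 3.14, 3.14].

INTERFACE

Orientations are given as a unit quaternion [w, x, y, z].
In Python, from plant import move_to, move_linear, move_joints, gripper_to, sleep, ik, get_image, camera_model, PlanningError, finish_job, get_time, get_qpos, get_qvel, get_tau, get_eef_pos, get_tcp_rot, get_wrist_force, get_torque, get_width, tcp_to_grasp gives the robot as it stands. Calls block until the motion is done:
- move_to(position, orientation): joint-space move of the TCP to a pose.
- move_linear(position, rot=None, feed=150, guard=None): straight line of the TCP; rot=None keeps the orientation; feed is the mean speed in mm/s. With guard (N) it stops when the force on the tool has changed by that much, and returns True; else False.
- move_joints(angles): joint-space move.
- gripper_to(opening): finger opening in mm; the grip force is fixed at half the most; returns when the fingers have stopped.
- sleep(seconds).
- ik(position, orientation): joint angles nearest the present ones, or None.
- get_image(name): name is "scene" or "top"; returns the picture (480x640x3 uint8, red, green, blue); there is no depth.
- camera_model(name): a dict with "fov_y" (degrees; the focal length in pixels is half the picture's height over the tangent of half this angle, whatever the lens; pixels are square), "cx", "cy" (the principal point, pixels), "extrinsics" (4x4, takes a point from camera to world coordinates). Camera axes: x right, y up, looking along -z (the intrinsics and any distortion apply to the point x, -y, -z); pixel columns grow to the right and rows downward; lengths in mm; the calibration is good to about 2 mm. A picture is of the moment at which its call begins. camera_model takes no time and is no camera call.
A pose or a line that the arm cannot do raises PlanningError and nothing moves.
- finish_job(): hands the job in, once; it reports no verdict.
Readings, each from a call of its own:
- get_time(): time.
- get_qpos(): joint angles.
- get_qvel(): joint speeds.
- get_tau(): joint torques, N m.
- get_eef_pos(): TCP position.
- get_tcp_rot(): TCP orientation.
- get_wrist_force(): force on the tool from outside, world axes, zero at the start.
- get_torque(): the same for the moment, N m.
- get_width(): finger opening in mm.
Only numpy, scipy, OpenCV 4.12 (cv2) and the standard library are available. Lean on these libraries where they do the work, as an engineer would, in place of code of your own. Each camera call takes 0.05 s, during which the arm holds its last target.

TASK

The tested heating spares are piled up on the stock-room bench. Take the pile apart from the top down and set each unit, right side up and fully down, in the cut-out of its own open carton: the black relay in the green carton, the white thermostat in the white one, the beige control module in the brown one and the metal power supply in the blue one. Do not drop or tip over any unit, and leave the little glass jar standing where it is.

Things in the scene. Friction and masses are not known exactly. Their poses are not given: they have to be found in the camera images.
- relay_mid (a point): Black power relay, top of the pile, 42 (x) x 46 (y) x 44 high (the middle 30 mm of its length is full height, the end steps with brass screws are 30 high), orange patch on top, 85 to 170 g. It stands on the end of the thermostat away from its display. Point at its centre, half-way up; z up, y along its length, x across the grip width. It is grasped across x. Its cut-out is 9 mm larger all round, so it may go in either way round (y or -y).
- thermostat_mid (a point): White room thermostat, second in the pile, 56 (x) x 88 (y) x 32 high, dark display on its top at the +y end, 110 to 225 g. Point at its centre, half-way up; z up, y along its length, x across the grip width. It is grasped across x. Its cut-out is 9 mm larger all round, so it may go in either way round (y or -y).
- module_mid (a point): Beige control module, third in the pile, 60 (x) x 118 (y) x 38 high; the middle 94 mm of its length is full height, the end ledges carry green screw terminals (28 high), 180 to 365 g. Point at its centre, half-way up; z up, y along its length, x across the grip width. It is grasped across x. Its cut-out is 9 mm larger all round, so it may go in either way round (y or -y).
- psu_mid (a point): Aluminium power supply, bottom of the pile, on the bench, 62 (x) x 150 (y) x 40 high; full height except for a 24 mm ledge at the +y end with a black terminal strip (34 high), 295 to 590 g. Point at its centre, half-way up; z up, y along its length, x across the grip width. It is grasped across x. Its cut-out is 9 mm larger all round, so it may go in either way round (y or -y).
- box_green_seat (a point): Green open carton, 96 (x) x 100 (y), with a green insert and a dark-floored cut-out of 60 x 64 mm for the relay. y along its length, x across, z up. Heights above the bench: cut-out floor 25, top of insert 34, rim 35 mm; thumb notches 30 wide, 16 deep, half-way along the long sides. Fixed. Point at the centre of the cut-out floor.
- box_white_seat (a point): White open carton, 110 (x) x 142 (y), with a white insert and a dark-floored cut-out of 74 x 106 mm for the thermostat. y along its length, x across, z up. Heights above the bench: cut-out floor 25, top of insert 34, rim 35 mm; thumb notches 30 wide, 16 deep, half-way along the long sides. Fixed. Point at the centre of the cut-out floor.
- box_brown_seat (a point): Brown open carton, 114 (x) x 172 (y), with a brown insert and a dark-floored cut-out of 78 x 136 mm for the control module. y along its length, x across, z up. Heights above the bench: cut-out floor 25, top of insert 34, rim 35 mm; thumb notches 30 wide, 16 deep, half-way along the long sides. Fixed. Point at the centre of the cut-out floor.
- box_blue_seat (a point): Blue open carton, 116 (x) x 204 (y), with a blue insert and a dark-floored cut-out of 80 x 168 mm for the power supply. y along its length, x across, z up. Heights above the bench: cut-out floor 25, top of insert 34, rim 35 mm; thumb notches 30 wide, 16 deep, half-way along the long sides. Fixed. Point at the centre of the cut-out floor.
- jar_mid (a point): Small glass jar with a steel cap, 32 across, 47 high, standing between the cartons; a bystander to be left alone. Point half-way up its axis. (The closed light carton with a tape band, 100 x 180 x 50 high, is a bystander too.)
Things that resemble listed ones, but are neither listed nor needed, are in the scene too. Leave any purple look-alike of the part that bears thermostat_mid alone.

How it is judged (in metres and radians):
On the way, in this order (a step that is already met when the one before it is completed fails the run):
1. the black relay in the green carton, seated and released (horizontal distance between relay_mid and box_green_seat below 0.016 m and z of relay_mid in the frame of box_green_seat between 0.018 and 0.026 m and angle between relay_mid's own z axis and vertical below 0.12 rad and contact force between the fingers and relay below 0.1 N and linear speed of relay below 0.03 m/s), for 0.2 s.
2. the white thermostat in the white carton, seated and released (horizontal distance between thermostat_mid and box_white_seat below 0.016 m and z of thermostat_mid in the frame of box_white_seat between 0.012 and 0.02 m and angle between thermostat_mid's own z axis and vertical below 0.12 rad and contact force between the fingers and thermostat below 0.1 N and linear speed of thermostat below 0.03 m/s), for 0.2 s.
3. the beige control module in the brown carton, seated and released (horizontal distance between module_mid and box_brown_seat below 0.016 m and z of module_mid in the frame of box_brown_seat between 0.015 and 0.023 m and angle between module_mid's own z axis and vertical below 0.12 rad and contact force between the fingers and module below 0.1 N and linear speed of module below 0.03 m/s), for 0.2 s.
4. the metal power supply in the blue carton, seated and released (horizontal distance between psu_mid and box_blue_seat below 0.016 m and z of psu_mid in the frame of box_blue_seat between 0.016 and 0.024 m and angle between psu_mid's own z axis and vertical below 0.12 rad and contact force between the fingers and psu below 0.1 N and linear speed of psu below 0.03 m/s), for 0.2 s.
At the end, for the whole second after the job is handed in: Each unit upright (0.12 rad), flat on the floor of its own cut-out (height within 4 mm, centre within 16 mm): relay green, thermostat white, module brown, power supply blue; all released and at rest; jar upright (0.3 rad), within 30 mm of its place (all of step 1 and all of step 2 and all of step 3 and all of step 4 and distance of jar_mid from where it was at the start of the episode below 0.03 m and angle between jar_mid's own z axis and vertical below 0.3 rad); the robot touches nothing.
It fails at once if a unit is dropped (falls freely faster than 0.7 m/s, about 25 mm) ((linear speed of relay above 0.7 m/s and contact force between the fingers and relay below 0.05 N) or (linear speed of thermostat above 0.7 m/s and contact force between the fingers and thermostat below 0.05 N) or (linear speed of module above 0.7 m/s and contact force between the fingers and module below 0.05 N) or (linear speed of psu above 0.7 m/s and contact force between the fingers and psu below 0.05 N)).
It fails at once if a unit is tipped over (more than 0.9 rad) (angle between any of relay_mid, thermostat_mid, module_mid, psu_mid's own z axis and vertical above 0.9 rad).
It fails at once if the glass jar is knocked over or shifted by 30 mm (distance of jar_mid from where it was at the start of the episode above 0.03 m or angle between jar_mid's own z axis and vertical above 0.5 rad).
It also fails if it takes over 128 s, if anything falls off the work surface, if the arm or the gripper's body presses on something with over 40 N, if the wrist force passes 120 N, or if a joint passes its speed limit or range.

## Working session

There is one attempt and no reset: what is moved stays moved. The work goes in short steps, each a Python script; the robot and the scene stay as the last script left them, time stands still between calls to the robot, and variables do not carry over. Pictures are saved under pics/ and viewed, and the job is handed in when it is done.

```bash
ls; mkdir -p pics
python3 - <<'E'
from plant import *
import cv2, numpy as np
for n in("scene","top"):
    im=get_image(n); cv2.imwrite(f"pics/{n}0.png",im[:,:,::-1])
    c=camera_model(n); print(n,{k:(np.round(v,4).tolist() if not isinstance(v,str) else v) for k,v in c.items()})
print(get_time(),get_width(),tcp_to_grasp,get_tcp_rot())
E
```

```text
pics
scene {'fov_y': 55.2914, 'cx': 312.2708, 'cy': 241.1313, 'extrinsics': [[0.7978, -0.3856, 0.4636, 926.1479], [0.603, 0.5146, -0.6096, -445.0246], [-0.0035, 0.7658, 0.643, 803.6959], [0.0, 0.0, 0.0, 1.0]]}
top {'fov_y': 51.5056, 'cx': 319.3353, 'cy': 238.664, 'extrinsics': [[0.0264, 0.9855, -0.1676, 188.7886], [-0.9996, 0.0269, 0.0006, 202.7797], [0.0051, 0.1675, 0.9859, 1608.8959], [0.0, 0.0, 0.0, 1.0]]}
0.1 85.44063602321476 18.700000000000003 [-8.53144249e-04  9.77528343e-01  2.10802289e-01 -6.92658560e-05]
```

View pics/scene0.png

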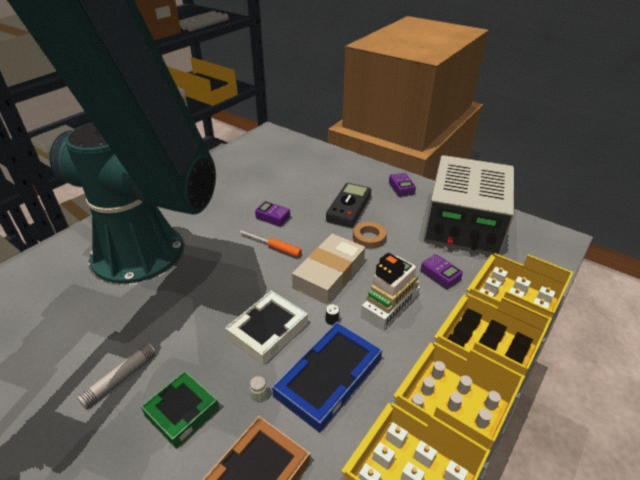

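View pics/top0.png

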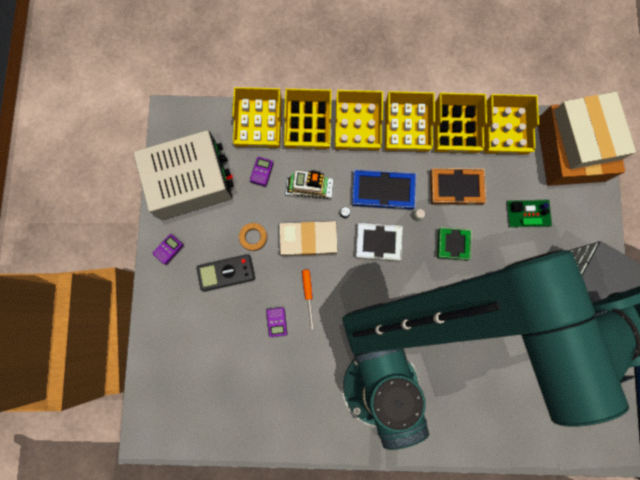

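The scene view shows the pile at (390,285) with the relay on top. The green carton is at (180,405), white at (267,325), brown at (260,460) and blue at (328,372). In the top view the pile is at (312,183), green at (454,243), white at (379,241), brown at (458,186) and blue at (384,189). There are two jar-like things at (345,211) and (419,213), so I'll enlarge both views.

Run:
```python
import cv2
a=cv2.imread("pics/scene0.png");b=cv2.imread("pics/top0.png")
cv2.imwrite("pics/crop1.png",cv2.resize(a[225:355,310:480],None,fx=4.5,fy=4.5,interpolation=cv2.INTER_CUBIC))
cv2.imwrite("pics/crop2.png",cv2.resize(b[150:270,270:500],None,fx=3.4,fy=3.4,interpolation=cv2.INTER_CUBIC))
cv2.imwrite("pics/crop3.png",cv2.resize(b[160:210,275:345],None,fx=10,fy=10,interpolation=cv2.INTER_CUBIC))
```

```text
(no output)
```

View pics/crop1.png

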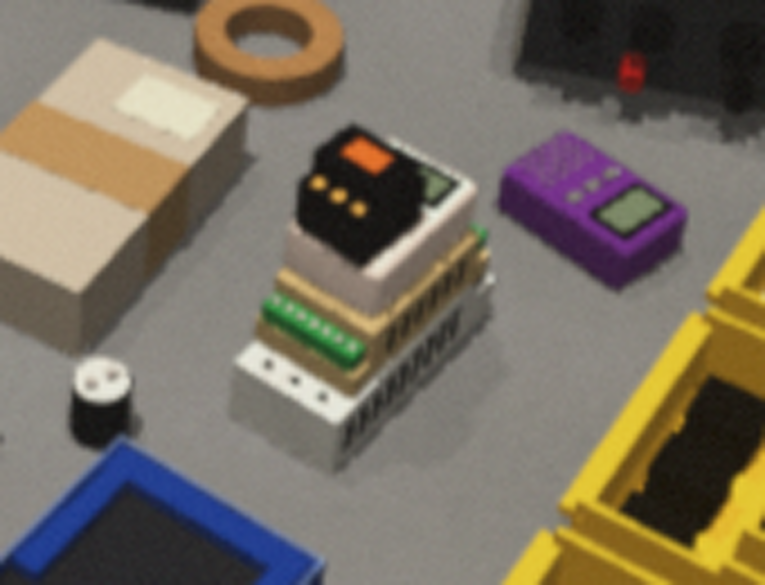

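View pics/crop2.png

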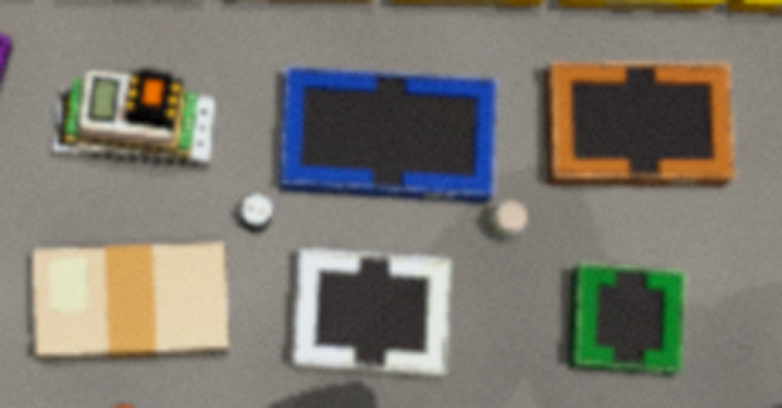

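View pics/crop3.png

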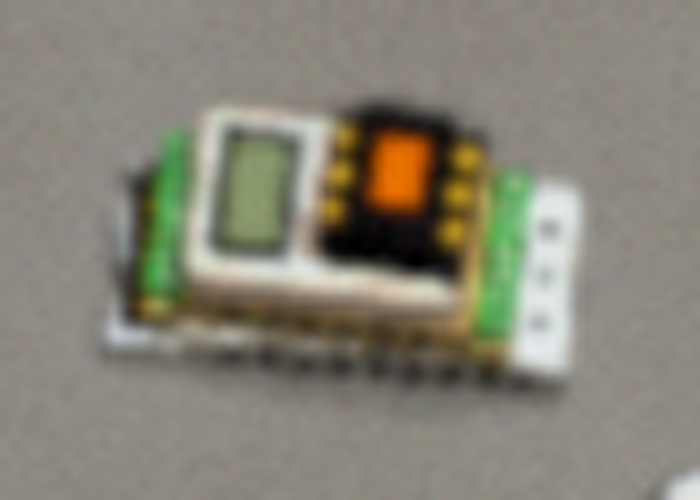

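```bash
cat > h.py <<'E'
import cv2, numpy as np
from plant import *
def cast(name,uv,z):
    c=camera_model(name);E=np.array(c["extrinsics"]);f=240/np.tan(np.radians(c["fov_y"])/2)
    uv=np.atleast_2d(np.asarray(uv,float))
    d=np.c_[(uv[:,0]-c["cx"])/f,-(uv[:,1]-c["cy"])/f,-np.ones(len(uv))]@E[:3,:3].T
    o=E[:3,3]; return o+d*((z-o[2])/d[:,2])[:,None]
def proj(name,p):
    c=camera_model(name);E=np.array(c["extrinsics"]);f=240/np.tan(np.radians(c["fov_y"])/2)
    q=(np.atleast_2d(p)-E[:3,3])@E[:3,:3]
    return np.c_[c["cx"]+f*q[:,0]/-q[:,2],c["cy"]-f*q[:,1]/-q[:,2]]
def rect(P):
    """min-area rect of world points: centre, sides(short,long), yaw of long axis in (-pi/2..pi/2] rel. to +y"""
    (c,s,a)=cv2.minAreaRect(P[:,:2].astype(np.float32))
    b=cv2.boxPoints((c,s,a)); e1=b[1]-b[0]; e2=b[2]-b[1]
    l=e1 if np.hypot(*e1)>np.hypot(*e2) else e2
    yaw=np.arctan2(-l[0],l[1]); yaw=(yaw+np.pi/2)%np.pi-np.pi/2
    return np.array(c),sorted(s),yaw
def big(m):
    n,l,st,ce=cv2.connectedComponentsWithStats(m.astype(np.uint8)); k=1+np.argmax(st[1:,4]); return l==k
def pts(m):
    v,u=np.nonzero(m); return np.c_[u,v].astype(float)
E
cat > boxes.py <<'E'
from h import *
C={"green":("top",(454,243),(180,405)),"white":("top",(379,241),(267,325)),"brown":("top",(458,186),None),"blue":("top",(384,189),(328,372))}
ims={n:cv2.medianBlur(cv2.imread(f"pics/{n}0.png"),3) for n in("scene","top")}
for k,(_,t,s) in C.items():
    for n,p in(("top",t),("scene",s)):
        if p is None: continue
        im=ims[n]; mask=np.zeros(im.shape[:2],np.uint8)
        hsv=cv2.cvtColor(im,cv2.COLOR_BGR2HSV)
        dark=((im.max(2)<85)&((hsv[...,1]<90))).astype(np.uint8)
        nn,l,st,ce=cv2.connectedComponentsWithStats(dark,connectivity=4)
        m=l==l[p[1],p[0]]
        P=cast(n,pts(m),29.5)
        mo=cv2.morphologyEx(m.astype(np.uint8),cv2.MORPH_OPEN,np.ones((11,11)))
        print(k,n,m.sum(),"centroid",P[:,:2].mean(0).round(1),"rect",[np.round(x,3) for x in rect(P)],"open",[np.round(x,3) for x in rect(cast(n,pts(mo),29.5))])
for n,r in(("top",(280,160,340,205)),("scene",(370,245,425,325))):
    im=cv2.imread(f"pics/{n}0.png");hsv=cv2.cvtColor(im,cv2.COLOR_BGR2HSV)
    m=np.zeros(im.shape[:2],bool);x0,y0,x1,y1=r
    m[y0:y1,x0:x1]=((hsv[...,0]<13)&(hsv[...,1]>190)&(hsv[...,2]>150))[y0:y1,x0:x1]
    m=big(m);P=cast(n,pts(m),154); print("orange",n,m.sum(),pts(m).mean(0),P[:,:2].mean(0),rect(P))
E
python3 boxes.py
```

```text
green top 387 centroid [ 453.9 -233.7] rect [array([ 450.469, -233.553]), array([54.894, 95.144]), np.float32(1.555)] open [array([ 454.992, -233.626]), array([53.776, 54.894]), np.float32(-0.016)]
green scene 1105 centroid [ 453.5 -232.5] rect [array([ 452.345, -231.61 ]), array([60.828, 84.722]), np.float32(1.514)] open [array([ 452.27, -232.14]), array([61.853, 64.801]), np.float32(0.796)]
white top 699 centroid [453.9   9.1] rect [array([453.483,   9.49 ]), array([94.824, 96.9  ]), np.float32(0.011)] open [array([454.943,   9.507]), array([65.266, 97.735]), np.float32(0.027)]
white scene 1215 centroid [452.8  11. ] rect [array([451.455,  12.394]), array([96.982, 98.963]), np.float32(-0.056)] open [array([451.26 ,  12.108]), array([86.931, 95.036]), np.float32(0.645)]
brown top 853 centroid [ 647.9 -248.9] rect [array([ 648.622, -249.246]), array([ 95.045, 127.666]), np.float32(0.028)] open [array([ 648.516, -249.376]), array([ 67.892, 126.781]), np.float32(0.028)]
blue top 1126 centroid [630.8  -5.5] rect [array([631.719,  -4.195]), array([102.179, 160.37 ]), np.float32(-0.003)] open [array([630.922,  -5.39 ]), array([ 74.161, 157.975]), np.float32(-0.003)]
blue scene 2838 centroid [629.9  -8. ] rect [array([628.757,  -3.805]), array([105.495, 160.94 ]), np.float32(-0.04)] open [array([628.94 ,  -4.182]), array([ 99.148, 165.186]), np.float32(0.178)]Traceback (most recent call last):
  File "boxes.py", line 19, in <module>
    m=big(m);P=cast(n,pts(m),154); print("orange",n,m.sum(),pts(m).mean(0),P[:,:2].mean(0),rect(P))
  File "h.py", line 20, in big
    n,l,st,ce=cv2.connectedComponentsWithStats(m.astype(np.uint8)); k=1+np.argmax(st[1:,4]); return l==k
                                                                        ~~~~~~~~~^^^^^^^^^^
    return _wrapfunc(a, 'argmax', axis=axis, out=out, **kwds)
    return bound(*args, **kwds)
ValueError: attempt to get argmax of an empty sequence
```

```bash
cat > yaw.py <<'E'
from h import *
im=cv2.medianBlur(cv2.imread("pics/top0.png"),3);hsv=cv2.cvtColor(im,cv2.COLOR_BGR2HSV)
H,S,V=[hsv[...,i].astype(int) for i in range(3)]
R={"green":(430,222,478,266,(abs(H-60)<20)&(S>120)),"white":(350,218,410,265,(V>150)&(S<60)),"brown":(425,163,495,210,(H<18)&(S>120)),"blue":(345,165,422,212,(abs(H-112)<12)&(S>130))}
for k,(x0,y0,x1,y1,c) in R.items():
    m=np.zeros(H.shape,bool);m[y0:y1,x0:x1]=c[y0:y1,x0:x1];m=big(m)
    P=cast("top",pts(m),35);h=cv2.convexHull(P[:,:2].astype(np.float32))[:,0]
    f=np.zeros(H.shape,np.uint8);cv2.fillPoly(f,[cv2.convexHull(pts(m).astype(np.int32))],1)
    Q=cast("top",pts(f),35)[:,:2];Q=Q-Q.mean(0);w,v=np.linalg.eigh(np.cov(Q.T));l=v[:,1]
    print(k,m.sum(),[np.round(x,3) for x in rect(P)],"pca yaw",round((np.arctan2(-l[0],l[1])+np.pi/2)%np.pi-np.pi/2,3))
for n,r in(("top",(305,170,325,190)),("scene",(370,245,425,280))):
    im=cv2.imread(f"pics/{n}0.png");hsv=cv2.cvtColor(im,cv2.COLOR_BGR2HSV)
    x0,y0,x1,y1=r;m=np.zeros(im.shape[:2],bool)
    b,g,rr=[im[...,i].astype(int) for i in range(3)]
    m[y0:y1,x0:x1]=((rr-b>90)&(rr-g>75))[y0:y1,x0:x1]
    m=big(m);P=cast(n,pts(m),154); print("orange",n,m.sum(),pts(m).mean(0),P[:,:2].mean(0),rect(P))
E
python3 yaw.py
```

```text
green 271 [array([ 452.636, -197.973]), array([42.256, 95.557]), np.float32(1.515)] pca yaw 1.51
white 376 [array([453.601, -33.591]), array([ 59.164, 114.306]), np.float32(1.543)] pca yaw 1.538
brown 934 [array([ 643.69 , -245.022]), array([114.958, 178.503]), np.float32(0.028)] pca yaw 0.041
blue 473 [array([628.408,  50.725]), array([ 91.693, 120.614]), np.float32(-1.565)] pca yaw -1.543
orange top 33 [314.42424242 176.6969697 ] [626.05816646 221.84298992] (array([625.11993408, 221.58578491]), [15.158881187438965, 18.837202072143555], np.float32(-1.5429243))
orange scene 44 [391.18181818 259.02272727] [626.02014046 223.8220657 ] (array([625.98571777, 223.59828186]), [14.224814414978027, 20.127206802368164], np.float32(1.3612534))
```

```bash
cat > screws.py <<'E'
from h import *
im=cv2.imread("pics/top0.png").astype(int);b,g,r=im[...,0],im[...,1],im[...,2]
m=np.zeros(b.shape,bool);m[168:188,304:326]=((r-b>60)&(r-g<75)&(r>110))[168:188,304:326]
p=pts(m);L=p[p[:,0]<314];Rr=p[p[:,0]>=316];print(len(L),len(Rr),L.mean(0),Rr.mean(0))
a,c=cast("top",[L.mean(0),Rr.mean(0)],141)[:,:2];d=a-c;print(a,c,np.hypot(*d),"yaw",np.arctan2(-d[0],d[1]),(a+c)/2)
print("bin front bottom",cast("top",[[335,150],[460,152]],0).round(),"top edge",cast("top",[[335,150],[460,152]],55).round())
for k,uv in {"jar":(419,213),"cap":(345,211)}.items(): print(k,cast("top",[uv],40).round())
E
python3 screws.py
cat >> h.py <<'E'
def quat(yaw,s=1):
    a=(yaw+s*np.pi/2)/2; return [0,float(np.cos(a)),float(np.sin(a)),0]
E
python3 - <<'E'
from h import *
for s in(1,-1):
    for p in((626,222,240),(626,222,5),(454,-233.5,60),(454,10,60),(648,-249,60),(630,-6,60),(630,-6,35)):
        q=ik(list(map(float,p)),quat(0,s)); print(s,p,None if q is None else np.round(q,2))
E
```

```text
14 45 [308.85714286 177.14285714] [321.11111111 180.42222222]
[628.07500028 238.98396464] [618.7481276  201.27332179] 38.846919292455716 yaw -0.24246163321045783 [623.41156394 220.12864322]
bin front bottom [[ 768.  157.    0.]
 [ 773. -266.    0.]] top edge [[ 748.  158.   55.]
 [ 753. -250.   55.]]
jar [[ 548. -118.   40.]]
cap [[548. 121.  40.]]
1 (626, 222, 240) [ 0.24  0.44  1.35 -0.    1.35  0.24]
1 (626, 222, 5) [ 0.24  0.7   1.55 -0.    0.9   0.24]
1 (454, -233.5, 60) [-0.61  0.46  1.88 -0.    0.8  -0.61]
1 (454, 10, 60) [-0.13  0.4   2.   -0.    0.74 -0.13]
1 (648, -249, 60) [-0.47  0.66  1.44 -0.    1.04 -0.47]
1 (630, -6, 60) [-0.12  0.59  1.6  -0.    0.95 -0.12]
1 (630, -6, 35) [-0.12  0.62  1.62 -0.    0.9  -0.12]
-1 (626, 222, 240) [ 0.24  0.44  1.35 -0.    1.35 -2.9 ]
-1 (626, 222, 5) [ 0.24  0.7   1.55 -0.    0.9  -2.9 ]
-1 (454, -233.5, 60) [-0.61  0.46  1.88 -0.    0.8   2.53]
-1 (454, 10, 60) None
-1 (648, -249, 60) [-0.47  0.66  1.44 -0.    1.04  2.68]
-1 (630, -6, 60) None
-1 (630, -6, 35) None
```

Run:
```python
import cv2
b=cv2.imread("pics/top0.png")
cv2.imwrite("pics/crop4.png",cv2.resize(b[165:195,300:330],None,fx=18,fy=18,interpolation=cv2.INTER_NEAREST))
```

```text
(no output)
```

View pics/crop4.png

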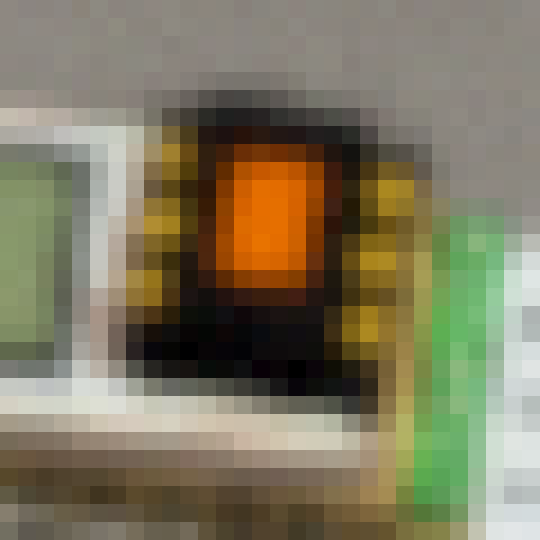

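Run:
```python
from h import *
q=quat(-0.15)
move_to([626.,222.,240.],q)
move_linear([626.,222.,116.],feed=120,guard=15)
print(get_eef_pos(),get_wrist_force(),get_time())
for n in("scene",): cv2.imwrite("pics/s1.png",get_image(n)[:,:,::-1])
```

```text
[626.71559452 222.18140493 116.90622979] [-0.05487206  0.4197473   0.62034768] 4.2917
```

View pics/s1.png

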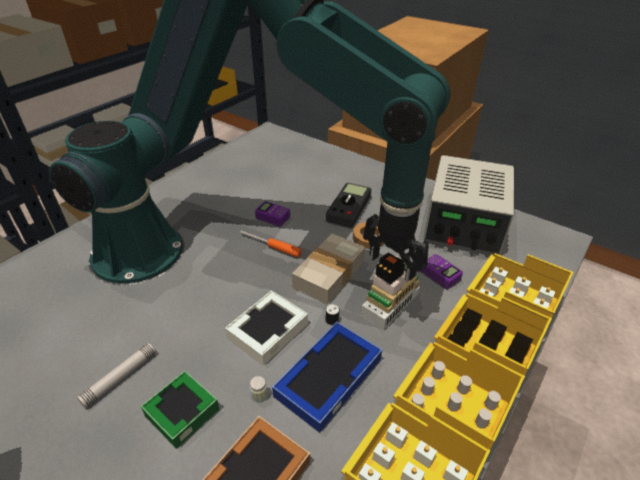

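The open fingers straddle the relay at (390,265), so I'll close on it and lift.

Run:
```python
from h import *
gripper_to(20); print(get_width(),get_wrist_force())
move_linear([626.,222.,150.],feed=60)
print(get_width(),get_wrist_force(),get_time())
cv2.imwrite("pics/s2.png",cv2.resize(get_image("scene")[200:350,300:500,::-1],None,fx=4,fy=4,interpolation=cv2.INTER_CUBIC))
```

```text
41.58777200991072 [-0.95833178  0.64688326  3.35121581]
41.18760068703201 [-0.1620244   0.14916489 -1.58364317] 5.5333
```

View pics/s2.png

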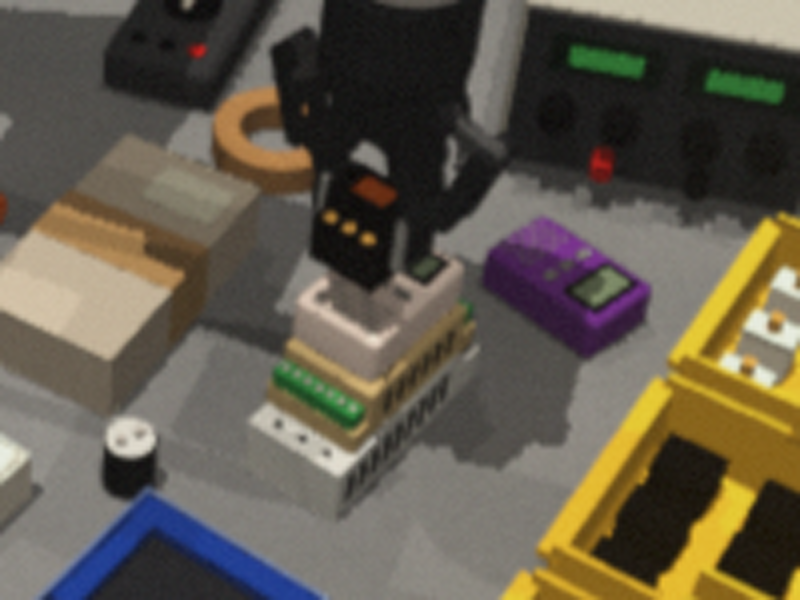

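The relay is off the pile, held level. Carrying it to the green carton.

Run:
```python
from h import *
move_linear([626.,222.,230.],feed=150)
q=quat(-0.05); x,y=453.8,-233.2
move_to([x,y,200.],q)
move_linear([x,y,60.],feed=120)
print(get_eef_pos(),get_width(),get_time())
cv2.imwrite("pics/s3.png",cv2.resize(get_image("scene")[330:480,80:280,::-1],None,fx=4,fy=4,interpolation=cv2.INTER_CUBIC))
```

```text
[ 454.32729319 -233.51663213   60.59247056] 40.94479703941931 9.3583
```

View pics/s3.png

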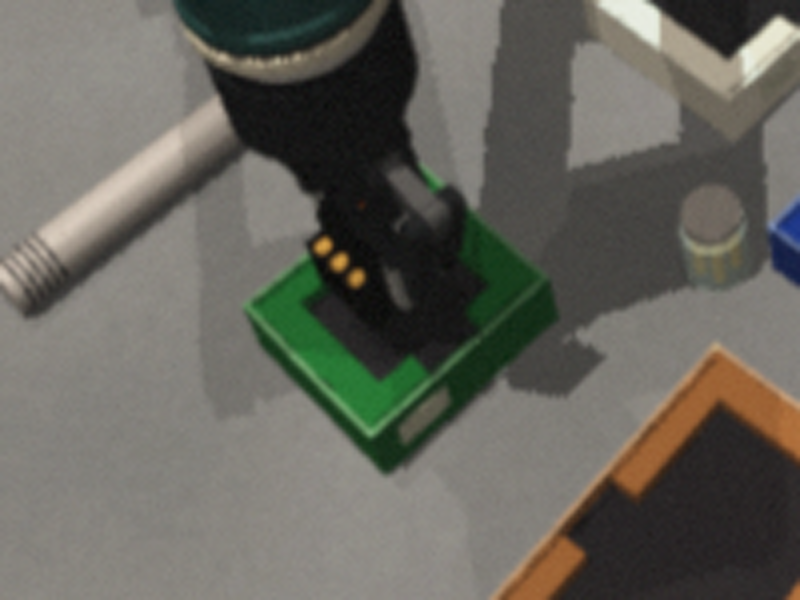

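The relay is over the green cut-out, between the notches. The notches stop at the outer wall, so I'll release by only about 10 mm before lifting.

```bash
cat >> h.py <<'E'
def lower(x,y,z,w):
    move_linear([x,y,z+6],feed=60,guard=15)
    hit=move_linear([x,y,z-3],feed=15,guard=4)
    print("hit",hit,get_eef_pos().round(1),np.round(get_wrist_force(),2))
def release(x,y,w):
    gripper_to(w+9); print("w",get_width())
    move_linear([x,y,110.],feed=60); gripper_to(85)
    move_linear([x,y,200.],feed=150); print("t",get_time())
E
python3 - <<'E'
from h import *
x,y=453.8,-233.2
lower(x,y,31.,42)
print(get_width(),get_time())
cv2.imwrite("pics/s4.png",cv2.resize(get_image("scene")[330:480,80:280,::-1],None,fx=4,fy=4,interpolation=cv2.INTER_CUBIC))
E
```

```text
hit True [ 454.  -233.4   31.5] [-0.48  0.89  4.78]
41.032133629839855 10.3917
```

View pics/s4.png

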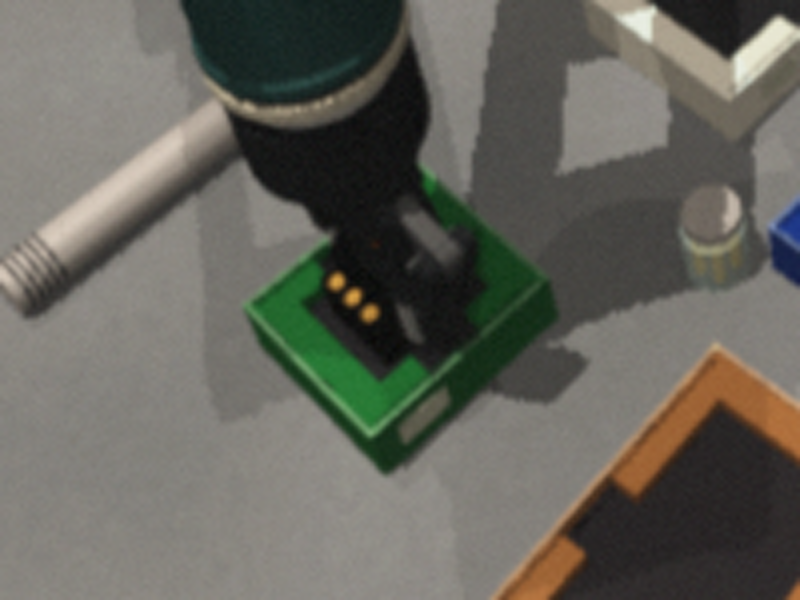

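Contact came at TCP z 31.5, the expected seating height, with the relay in the cut-out. Releasing it, then looking at the pile again.

Run:
```python
from h import *
release(453.8,-233.2,42)
t=get_image("top");s=get_image("scene")
cv2.imwrite("pics/top1.png",t[:,:,::-1]);cv2.imwrite("pics/scene1.png",s[:,:,::-1])
A=cv2.resize(s[330:480,80:280,::-1],(400,300),interpolation=cv2.INTER_CUBIC)
B=cv2.resize(t[225:262,430:480,::-1],(400,300),interpolation=cv2.INTER_CUBIC)
C=cv2.resize(s[235:340,350:490,::-1],(400,300),interpolation=cv2.INTER_CUBIC)
D=cv2.resize(t[162:207,280:340,::-1],(400,300),interpolation=cv2.INTER_CUBIC)
cv2.imwrite("pics/m1.png",np.vstack([np.hstack([A,B]),np.hstack([C,D])]))
```

```text
w 50.79976098759155
t 13.3583
```

View pics/m1.png

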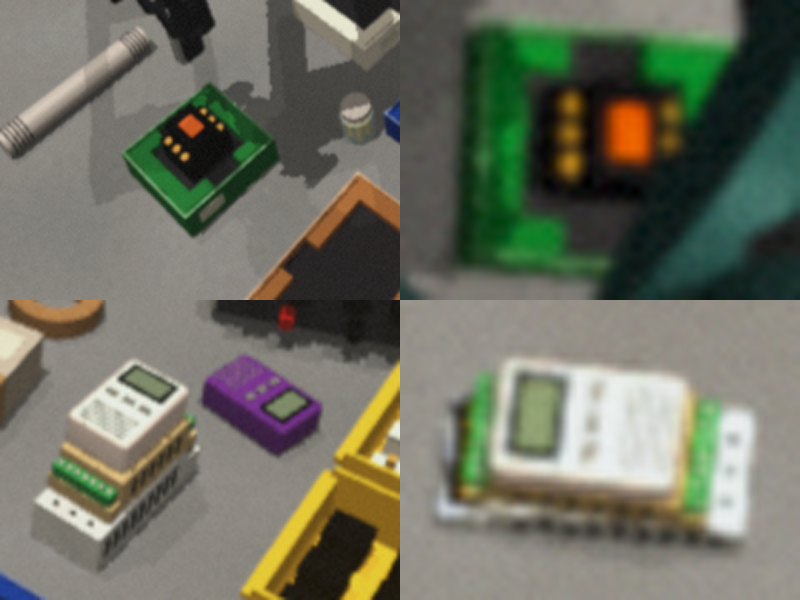

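The relay sits flat in the green cut-out. The white thermostat, with its display at the +y end, is now on top of the pile; the purple look-alike is the one at scene (442,270). Next I'll measure the thermostat's top face.

```bash
cat > therm.py <<'E'
from h import *
im=cv2.imread("pics/top1.png").astype(int);mx=im.max(2);mn=im.min(2)
for th in (185,200):
    m=np.zeros(mx.shape,bool);w=((mn>th-20)&(mx>th));m[162:207,290:335]=w[162:207,290:335];m=big(m)
    P=cast("top",pts(m),110);c,s,y=rect(P);print("top",th,m.sum(),c,s,y)
# display
m=np.zeros(mx.shape,bool);m[168:190,293:308]=((im[...,1]-im[...,0]>15)&(mx<180))[168:190,293:308]
m=big(m);print("display",m.sum(),cast("top",pts(m),110).mean(0))
im=cv2.imread("pics/scene1.png").astype(int);mx=im.max(2);mn=im.min(2)
for th in(185,200,210):
    m=np.zeros(mx.shape,bool);w=(mn>th-25)&(mx>th);m[240:305,370:425]=w[240:305,370:425];m=big(m)
    P=cast("scene",pts(m),110);print("scene",th,m.sum(),*rect(P))
    v=np.zeros(im.shape,np.uint8);v[m]=255
    cv2.imwrite("pics/mk.png",cv2.resize(np.hstack([im[235:340,350:490].astype(np.uint8),v[235:340,350:490]]),None,fx=2.8,fy=2.8))
E
python3 therm.py
```

```text
top 185 349 [627.9899292 242.5262146] [54.48307800292969, 86.0390625] -0.08686042
top 200 300 [628.35583496 242.485672  ] [53.97978973388672, 84.08424377441406] -0.10049307
display 71 [630.579556  267.7061417 110.       ]
scene 185 468 [630.13519287 241.06274414] [54.14089584350586, 86.73335266113281] -0.096155286
scene 200 365 [629.65106201 240.79229736] [52.9819450378418, 84.21350860595703] -0.09204781
scene 210 281 [629.9432373  240.81747437] [51.6970100402832, 83.81304931640625] -0.08482981
```

View pics/mk.png

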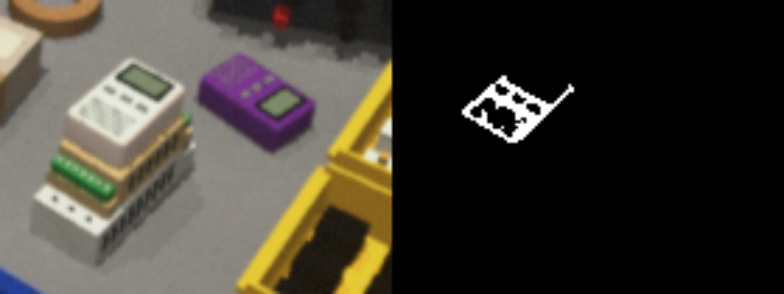

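Run:
```python
from h import *
q=quat(-0.093);x,y=629.,241.8
move_to([x,y,200.],q)
print(move_linear([x,y,81.],feed=100,guard=15),get_eef_pos().round(1))
gripper_to(35);print(get_width(),get_wrist_force().round(1))
move_linear([x,y,110.],feed=60)
print(get_width(),get_wrist_force().round(2),get_time())
s=get_image("scene");t=get_image("top")
cv2.imwrite("pics/s5.png",np.hstack([cv2.resize(s[200:350,350:500,::-1],(400,400),interpolation=cv2.INTER_CUBIC),cv2.resize(t[160:210,280:340,::-1],(400,400),interpolation=cv2.INTER_CUBIC)]))
```

```text
False [629.7 242.   81.8]
54.8270115357985 [-0.4  0.6  5.6]
55.062289590999455 [ 0.13  0.48 -1.36] 17.6583
```

View pics/s5.png

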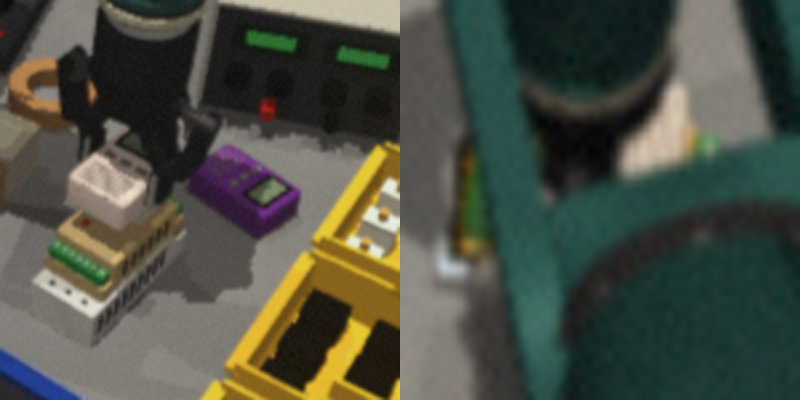

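The thermostat is gripped and level, and the module stayed put. To the white carton.

Run:
```python
from h import *
move_linear([629.,241.8,200.],feed=150)
x,y=453.7,9.8
move_to([x,y,200.],quat(0.0))
move_linear([x,y,60.],feed=120)
print(get_eef_pos().round(1),get_width(),get_time())
cv2.imwrite("pics/s6.png",cv2.resize(get_image("scene")[250:400,170:370,::-1],None,fx=4,fy=4,interpolation=cv2.INTER_CUBIC))
```

```text
[454.3   9.8  60.5] 55.15821610225666 20.9417
```

View pics/s6.png

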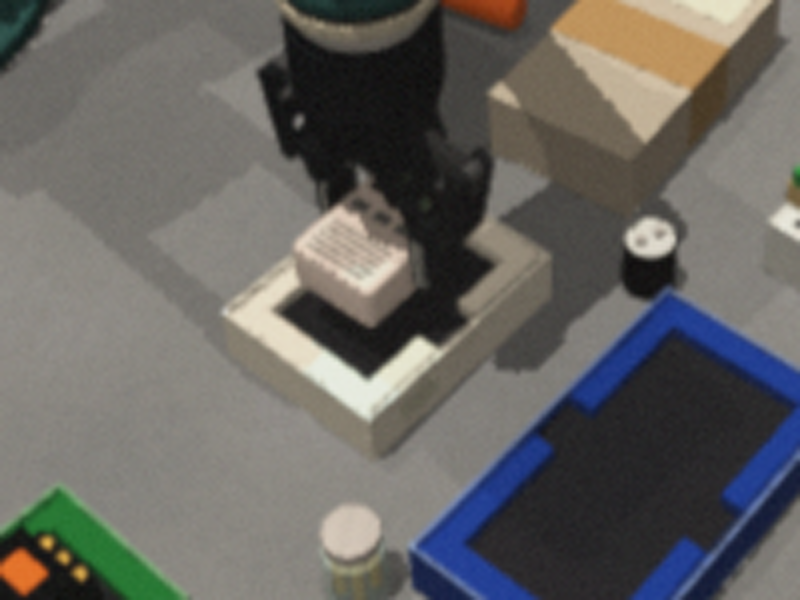

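Aligned with the cut-out and both notches; lowering. TCP z at seating should be about 28.

Run:
```python
from h import *
x,y=453.7,9.8
lower(x,y,28.5,56)
print(get_width(),get_time())
cv2.imwrite("pics/s7.png",cv2.resize(get_image("scene")[250:400,170:370,::-1],None,fx=4,fy=4,interpolation=cv2.INTER_CUBIC))
```

```text
hit True [454.    9.8  28.8] [0.09 0.61 5.62]
54.773211560067075 22.0167
```

View pics/s7.png

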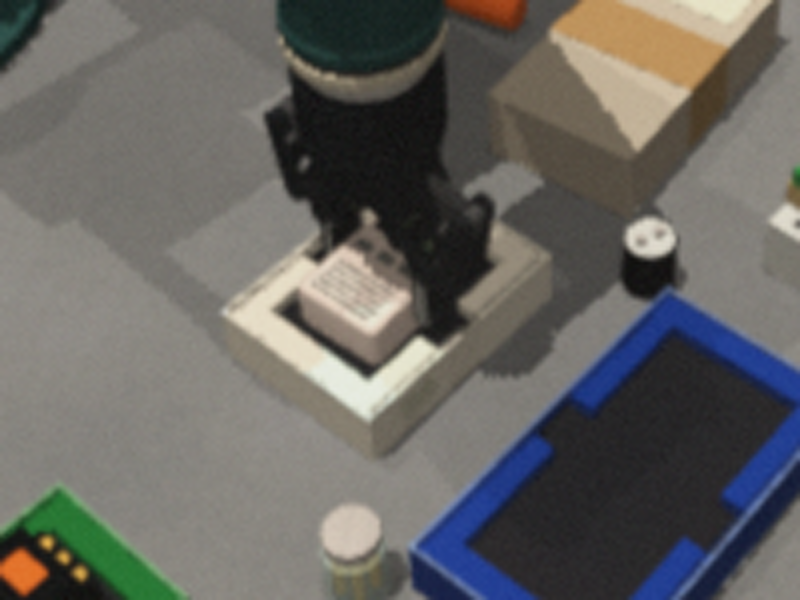

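Contact at 28.8 with the thermostat inside the cut-out. Release, then look at the module.

Run:
```python
from h import *
release(453.7,9.8,56)
move_to([453.7,-120.,220.],quat(0.0))
t=get_image("top");s=get_image("scene")
cv2.imwrite("pics/top2.png",t[:,:,::-1]);cv2.imwrite("pics/scene2.png",s[:,:,::-1])
A=cv2.resize(s[270:370,200:333,::-1],(400,300),interpolation=cv2.INTER_CUBIC)
B=cv2.resize(t[220:265,350:410,::-1],(400,300),interpolation=cv2.INTER_CUBIC)
C=cv2.resize(s[235:340,350:490,::-1],(400,300),interpolation=cv2.INTER_CUBIC)
D=cv2.resize(t[162:207,280:340,::-1],(400,300),interpolation=cv2.INTER_CUBIC)
cv2.imwrite("pics/m2.png",np.vstack([np.hstack([A,B]),np.hstack([C,D])]))
```

```text
w 64.94228661215331
t 24.9333
```

View pics/m2.png

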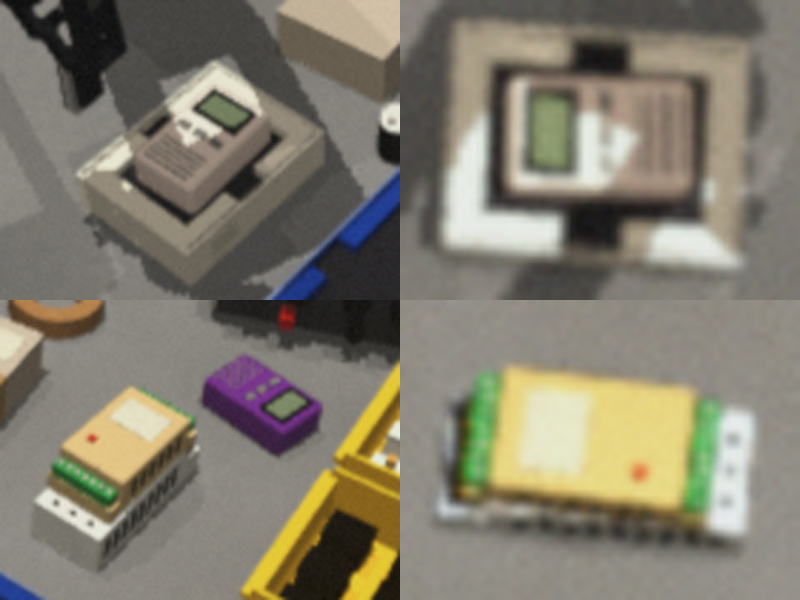

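The thermostat lies flat and centred in the white cut-out. The module's beige top face is clear in both views, so I'll measure it at z=78.

```bash
cat > mod.py <<'E'
from h import *
vis=[]
for n,(x0,y0,x1,y1),ths in(("top",(286,165,335,200),(190,205,220)),("scene",(365,255,425,315),(185,200,215))):
    im=cv2.imread(f"pics/{n}2.png").astype(int);b,g,r=im[...,0],im[...,1],im[...,2]
    for th in ths:
        m=np.zeros(r.shape,bool);m[y0:y1,x0:x1]=((r>th)&(r-b>15))[y0:y1,x0:x1]
        m=cv2.morphologyEx(m.astype(np.uint8),cv2.MORPH_OPEN,np.ones((3,3)))>0;m=big(m)
        print(n,th,m.sum(),*rect(cast(n,pts(m),78)))
        if th==ths[1]:
            v=im.astype(np.uint8).copy();v[m]=(255,0,255);vis.append(cv2.resize(v[y0:y1,x0:x1],(390,300),interpolation=cv2.INTER_NEAREST))
    m=np.zeros(r.shape,bool);m[y0:y1,x0-5:x1]=((g-r>35)&(g-b>20))[y0:y1,x0-5:x1]
    nn,l,st,ce=cv2.connectedComponentsWithStats(m.astype(np.uint8))
    for k in range(1,nn):
        if st[k,4]>15: print(" green",n,st[k,4],ce[k].round(1),cast(n,[ce[k]],70).round(1))
cv2.imwrite("pics/mk2.png",np.hstack(vis))
E
python3 mod.py
```

```text
top 190 504 [630.68841553 241.1907959 ] [57.83549499511719, 90.79264068603516] -0.09349656
top 205 485 [630.796875   241.58105469] [57.08894729614258, 88.98535919189453] -0.100414515
top 220 435 [630.4362793  241.44256592] [53.03374099731445, 85.78132629394531] -0.08678913
 green top 60 [291.6 180.7] [[636.  295.7  70. ]]
 green top 57 [325.1 184.8] [[625.5 188.1  70. ]]
scene 185 755 [631.65911865 241.2918396 ] [57.8254280090332, 91.64682006835938] -0.09730291
scene 200 717 [631.58679199 241.65629578] [56.634342193603516, 90.3189926147461] -0.09714925
scene 215 656 [631.74804688 241.53913879] [54.085121154785156, 87.83494567871094] -0.1066221
 green scene 119 [379.4 298.2] [[629.6 184.4  70. ]]
```

View pics/mk2.png

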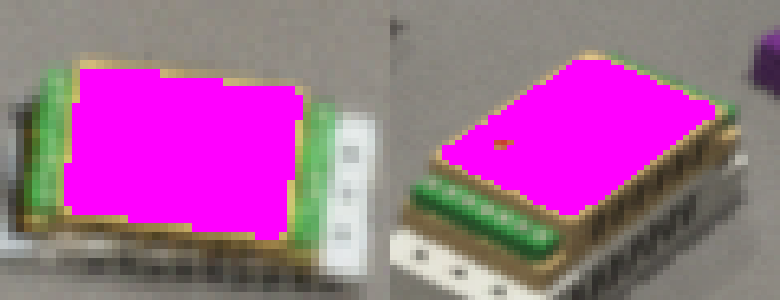

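Run:
```python
from h import *
q=quat(-0.097);x,y=631.,241.5
move_linear([x-50,y-60,220.],feed=200)
move_to([x,y,170.],q)
print(move_linear([x,y,43.5],feed=100,guard=15),get_eef_pos().round(1))
gripper_to(40);print(get_width(),get_wrist_force().round(1))
move_linear([x,y,75.],feed=60)
print(get_width(),get_wrist_force().round(2),get_time())
s=get_image("scene")
cv2.imwrite("pics/s8.png",cv2.resize(s[200:350,330:510,::-1],(720,600),interpolation=cv2.INTER_CUBIC))
```

```text
False [631.6 241.7  44.3]
59.04969102247478 [-0.5 -0.1  5.8]
58.98237556653577 [ 0.6  -0.17 -2.81] 30.3167
```

View pics/s8.png

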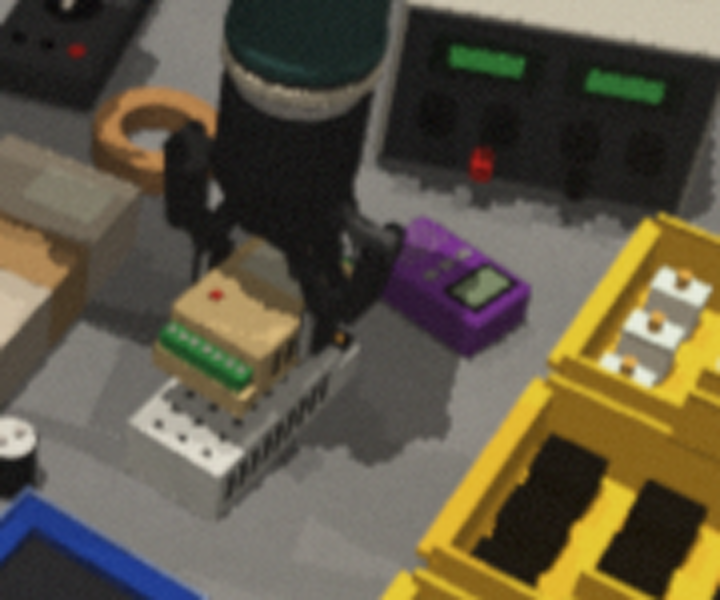

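The module is lifted clean and the power supply stayed in place. To the brown carton.

Run:
```python
from h import *
move_linear([631.,241.5,170.],feed=120)
x,y=648.2,-249.2
move_to([631.,0.,180.],quat(0.0))
move_to([x,y,170.],quat(0.028))
move_linear([x,y,60.],feed=100)
print(get_eef_pos().round(1),get_width(),get_time())
s=get_image("scene");t=get_image("top")
cv2.imwrite("pics/s9.png",np.hstack([cv2.resize(s[330:480,150:350,::-1],(400,300),interpolation=cv2.INTER_CUBIC),cv2.resize(t[155:215,420:500,::-1],(400,300),interpolation=cv2.INTER_CUBIC)]))
```

```text
[ 648.9 -249.6   60.9] 58.90662939055912 34.5
```

View pics/s9.png

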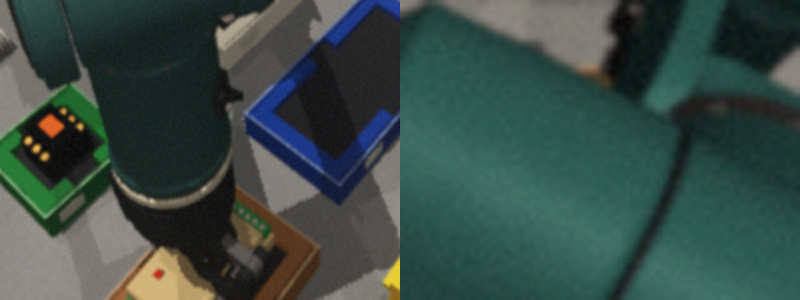

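Views are partly blocked, but the far notch lines up with the finger and the module's end is inside the wall. I'm lowering with the guard on; contact should come near z 28.8.

Run:
```python
from h import *
x,y=648.2,-249.2
lower(x,y,28.5,60)
print(get_width(),get_time(),get_torque())
s=get_image("scene")
cv2.imwrite("pics/s10.png",cv2.resize(s[380:480,190:330,::-1],(798,570),interpolation=cv2.INTER_CUBIC))
```

```text
hit True [ 648.5 -249.4   29.4] [-0.5   0.92  3.83]
59.27022657494863 35.6167 [ 0.02853617  0.1065614  -0.02174643]
```

View pics/s10.png

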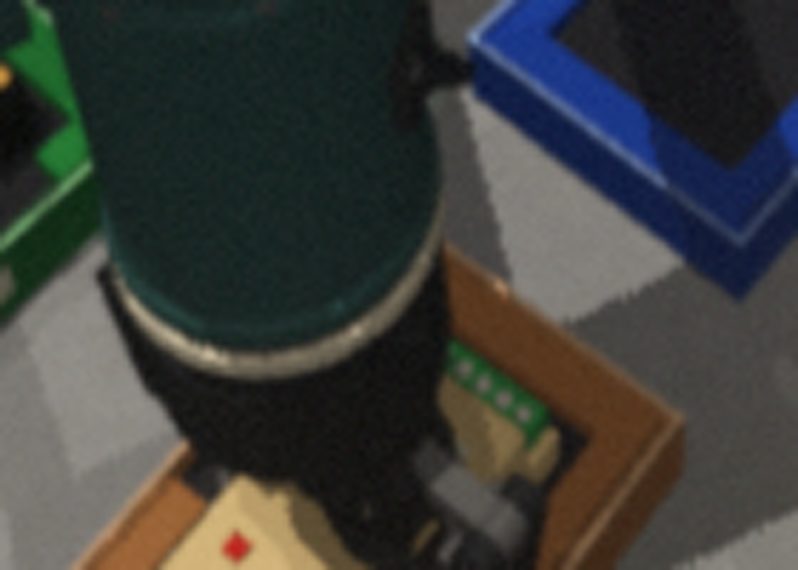

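Contact at 29.4, as expected from the grasp height of 4.3 mm above the base. Releasing.

Run:
```python
from h import *
release(648.2,-249.2,60)
move_to([300.,-450.,230.],quat(-0.9))
t=get_image("top");s=get_image("scene");print(get_time())
cv2.imwrite("pics/top3.png",t[:,:,::-1]);cv2.imwrite("pics/scene3.png",s[:,:,::-1])
A=cv2.resize(s[380:480,190:323,::-1],(400,300),interpolation=cv2.INTER_CUBIC)
B=cv2.resize(t[160:214,424:496,::-1],(400,300),interpolation=cv2.INTER_CUBIC)
C=cv2.resize(s[235:340,350:490,::-1],(400,300),interpolation=cv2.INTER_CUBIC)
D=cv2.resize(t[162:207,280:340,::-1],(400,300),interpolation=cv2.INTER_CUBIC)
cv2.imwrite("pics/m3.png",np.vstack([np.hstack([A,B]),np.hstack([C,D])]))
```

```text
w 69.12293385327744
t 38.5
40.0917
```

View pics/m3.png

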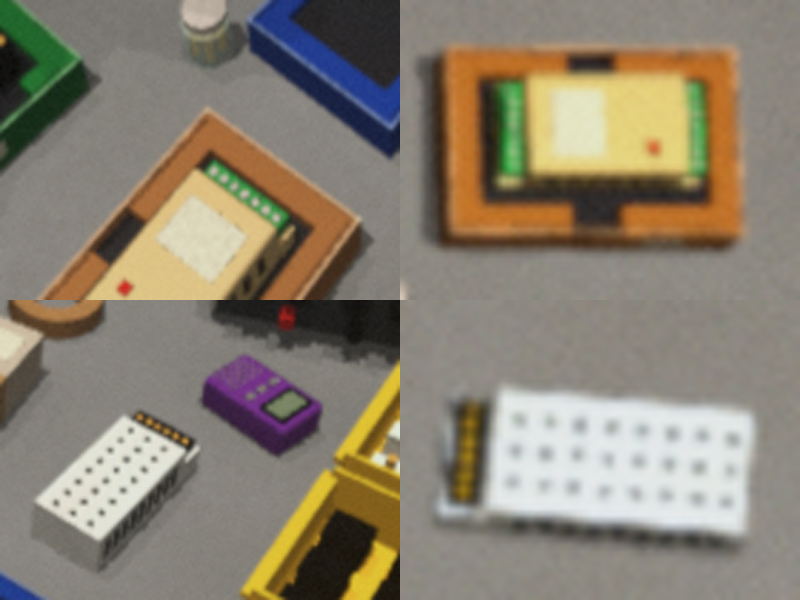

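The module is seated in the brown cut-out. The power supply is uncovered, with its terminal ledge at the +y end. Measuring its top face and rechecking the blue carton.

```bash
cat > psu.py <<'E'
from h import *
for n,(x0,y0,x1,y1),ths in(("top",(290,165,345,205),(190,205)),("scene",(355,260,425,330),(175,190))):
    im=cv2.imread(f"pics/{n}3.png").astype(int);mx=im.max(2);mn=im.min(2)
    for th in ths:
        m=np.zeros(mx.shape,bool);m[y0:y1,x0:x1]=(mx>th)[y0:y1,x0:x1]
        m=big(cv2.morphologyEx(m.astype(np.uint8),cv2.MORPH_OPEN,np.ones((2,2)))>0)
        c,s,yw=rect(cast(n,pts(m),40)); l=np.array([-np.sin(yw),np.cos(yw)])
        print(n,th,m.sum(),c,s,yw,"mid",c+12*l)
# blue hole
for n,p in(("top",(384,189)),("scene",(328,372))):
    im=cv2.medianBlur(cv2.imread(f"pics/{n}3.png"),3);hsv=cv2.cvtColor(im,cv2.COLOR_BGR2HSV)
    d=((im.max(2)<85)&(hsv[...,1]<90)).astype(np.uint8);nn,l,st,ce=cv2.connectedComponentsWithStats(d,connectivity=4)
    m=l==l[p[1],p[0]];P=cast(n,pts(m),29.5)[:,:2]
    Q=P[abs(P[:,0]-630)<32]; # strip excluding notches
    w,v=np.linalg.eigh(np.cov((Q-Q.mean(0)).T));a=v[:,1]
    print("blue",n,m.sum(),P.mean(0),"yaw",np.arctan(-a[0]/a[1]),rect(P))
    e=[(np.mean([P[abs(P[:,1]-yy)<2][:,0].min(),P[abs(P[:,1]-yy)<2][:,0].max()])).round(1) for yy in(-70,-50,40,60)];print(e)
    # notch y
    for lo in (True,False):
        N=P[P[:,0]<580] if lo else P[P[:,0]>676]
        if len(N):print("notch y",N[:,1].min(),N[:,1].max())
E
python3 psu.py
```

```text
top 190 665 [627.07946777 224.93673706] [60.5787239074707, 124.61683654785156] -0.06561422 mid [627.86627358 236.91091537]
top 205 599 [626.76861572 225.01556396] [59.35507583618164, 123.55211639404297] -0.06600034 mid [627.56004494 236.9894371 ]
scene 175 1023 [633.89874268 227.34033203] [61.25804138183594, 124.51561737060547] -0.06307614 mid [634.65515447 239.31646824]
scene 190 959 [633.64086914 227.51550293] [60.002052307128906, 123.41094207763672] -0.078234434 mid [634.57872498 239.47879791]
blue top 1128 [630.85951992  -5.65862983] yaw -0.0024801303469658997 (array([631.71911621,  -4.22312164]), [102.17945861816406, 160.314208984375], np.float32(-0.0034828186))
[np.float64(628.3), np.float64(629.4), np.float64(632.0), np.float64(633.1)]
notch y -15.31563331403666 1.1650118166322727
blue scene 2850 [629.86318698  -7.83353937] yaw 0.00883055429542401 (array([628.67480469,  -3.48126984]), [105.26444244384766, 161.7863311767578], np.float32(-0.04334545))
[np.float64(627.0), np.float64(627.2), np.float64(630.6), np.float64(631.3)]
notch y -10.875788576783236 8.034738257920935
notch y -16.587351168065652 6.109742189843757
```

View masks.

Run:
```python
from h import *
vis=[]
for n,(x0,y0,x1,y1),th,c in(("top",(285,165,345,205),190,(627.3,225)),("scene",(350,255,430,330),175,(633.8,227.4))):
    im=cv2.imread(f"pics/{n}3.png");k=int(390/(x1-x0));
    v=cv2.resize(im[y0:y1,x0:x1],None,fx=k,fy=k,interpolation=cv2.INTER_NEAREST)
    for cc,col in((c,(0,0,255)),((630.5,225.5),(255,0,0))):
        yw=-.067;L=np.array([-np.sin(yw),np.cos(yw)]);X=np.array([np.cos(yw),np.sin(yw)])
        for z in (40,0):
            q=np.array([np.r_[np.array(cc)+a*31*X+b*63*L,z] for a,b in((1,1),(1,-1),(-1,-1),(-1,1))])
            p=((proj(n,q)-[x0,y0]+.5)*k).astype(int);cv2.polylines(v,[p],True,col,1)
    vis.append(cv2.copyMakeBorder(v,0,400-v.shape[0],0,395-v.shape[1],cv2.BORDER_CONSTANT))
cv2.imwrite("pics/mk3.png",np.hstack(vis))
```

```text
(no output)
```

View pics/mk3.png

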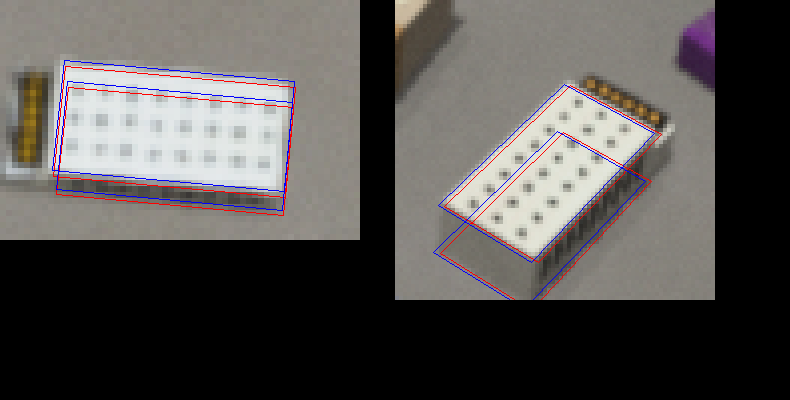

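The top-view mask had picked up part of the side wall. A face centre near (631.5,226) fits both views, giving a unit centre of about (632,238) and yaw -0.067. Grasping.

Run:
```python
from h import *
q=quat(-0.067);x,y=632.,238.3
move_to([500.,0.,230.],quat(0.))
move_to([x,y,140.],q)
print(move_linear([x,y,4.],feed=80,guard=12),get_eef_pos().round(1))
gripper_to(45);print(get_width(),get_wrist_force().round(1))
print(get_eef_pos().round(1))
move_linear([x,y,25.],feed=40)
print(get_width(),get_wrist_force().round(2),get_torque().round(2),get_time())
s=get_image("scene")
cv2.imwrite("pics/s11.png",cv2.resize(s[200:350,330:510,::-1],(720,600),interpolation=cv2.INTER_CUBIC))
```

```text
False [632.4 238.4   4.6]
61.26254919379601 [-2.3 -0.2  5.3]
[631.7 238.4   4.5]
61.363521434485634 [-0.11 -0.39 -4.37] [ 0.01 -0.   -0.03] 45.8583
```

View pics/s11.png

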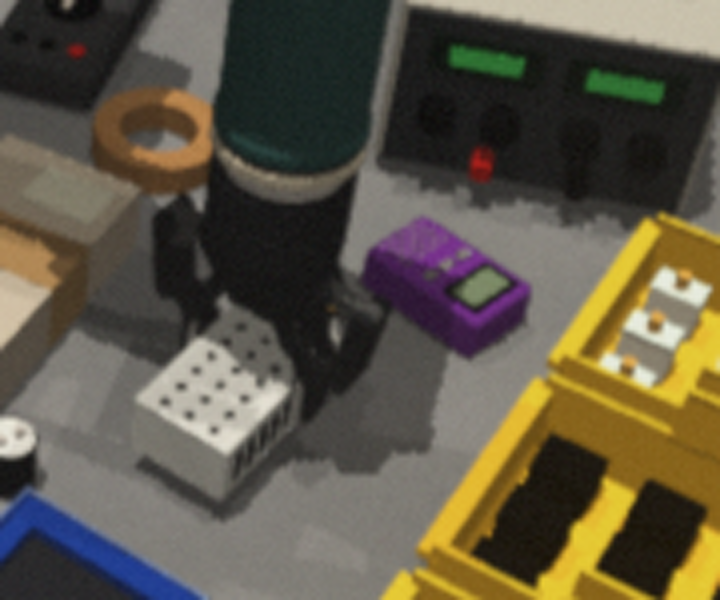

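The power supply is lifted, level, with almost no moment at the wrist. To the blue carton.

Run:
```python
from h import *
move_linear([632.,238.3,140.],feed=120)
x,y=630.5,-5.8
move_to([x,y,140.],quat(-0.02))
move_linear([x,y,60.],feed=100)
print(get_eef_pos().round(1),get_width(),get_time())
cv2.imwrite("pics/s12.png",cv2.resize(get_image("scene")[300:450,250:430,::-1],(720,600),interpolation=cv2.INTER_CUBIC))
```

```text
[631.2  -5.8  60.6] 61.03368419591057 48.9333
```

View pics/s12.png

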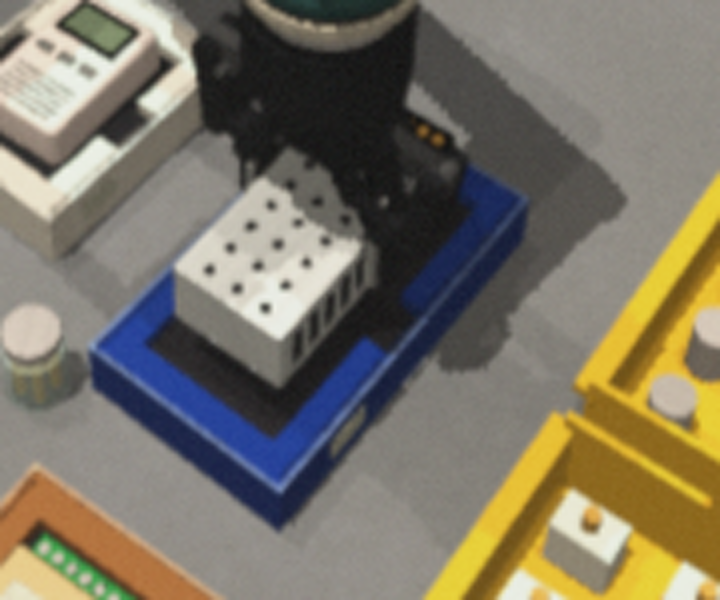

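It's aligned over the blue cut-out and notches. Contact expected near z 29.5.

Run:
```python
from h import *
x,y=630.5,-5.8
lower(x,y,29.,62)
print(get_width(),get_time(),get_torque().round(2))
cv2.imwrite("pics/s13.png",cv2.resize(get_image("scene")[300:450,250:430,::-1],(720,600),interpolation=cv2.INTER_CUBIC))
```

```text
hit True [630.8  -5.8  29.6] [ 0.57 -0.53  4.91]
60.700631754125624 50.0 [ 0.03  0.2  -0.  ]
```

View pics/s13.png

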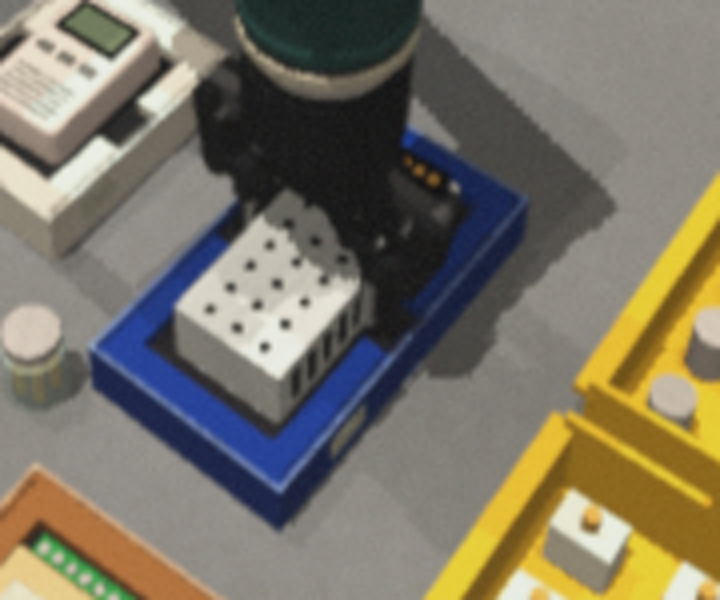

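Contact at 29.6, as expected. Releasing, backing off and checking everything.

Run:
```python
from h import *
release(630.5,-5.8,62)
move_to([300.,-450.,230.],quat(-0.9)); sleep(0.5)
t=get_image("top");s=get_image("scene");print(get_time())
cv2.imwrite("pics/top4.png",t[:,:,::-1]);cv2.imwrite("pics/scene4.png",s[:,:,::-1])
A=cv2.resize(s[280:480,120:400,::-1],(400,300),interpolation=cv2.INTER_CUBIC)
B=cv2.resize(t[155:270,340:493,::-1],(400,300),interpolation=cv2.INTER_CUBIC)
cv2.imwrite("pics/m4.png",np.hstack([A,B]))
for n in("top","scene"):
    im=cv2.imread(f"pics/{n}4.png").astype(int);b,g,r=im[...,0],im[...,1],im[...,2]
    x0,y0,x1,y1=(440,230,470,256) if n=="top" else (150,380,215,430)
    m=np.zeros(r.shape,bool);m[y0:y1,x0:x1]=((r-b>90)&(r-g>75))[y0:y1,x0:x1];print("relay",n,cast(n,pts(big(m)),69).mean(0).round(1))
    mx=im.max(2)
    x0,y0,x1,y1=(355,172,412,206) if n=="top" else (285,325,375,415)
    m=np.zeros(r.shape,bool);m[y0:y1,x0:x1]=((r>180)&(b>150))[y0:y1,x0:x1];print("psu face",n,rect(cast(n,pts(big(m)),65)))
    x0,y0,x1,y1=(360,225,400,258) if n=="top" else (235,295,300,350)
    m=np.zeros(r.shape,bool);m[y0:y1,x0:x1]=((g-b>12)&(r<170)&(g-r>8))[y0:y1,x0:x1];print("display",n,m.sum(),cast(n,pts(big(m)),57).mean(0).round(1))
    if n=="top":
        x0,y0,x1,y1=(440,170,478,203)
        m=np.zeros(r.shape,bool);m[y0:y1,x0:x1]=((r>190)&(g>150)&(r-b>15))[y0:y1,x0:x1];print("mod",rect(cast(n,pts(big(m)),63)))
```

```text
w 70.98732939437346
t 52.875
55.475
relay top [ 455.8 -233.9   69. ]
psu face top (array([631.57489014, -15.63202667]), [60.193382263183594, 123.90493774414062], np.float32(-0.02662015))
display top 55 [454.9  34.9  57. ]
mod (array([ 650.64764404, -249.35952759]), [56.62709045410156, 90.65336608886719], np.float32(0.027773619))
relay scene [ 454.1 -232.3   69. ]
psu face scene (array([632.17932129, -15.46815491]), [60.09493637084961, 124.41207122802734], np.float32(-0.02243948))
display scene 83 [454.7  37.1  57. ]
```

View pics/m4.png

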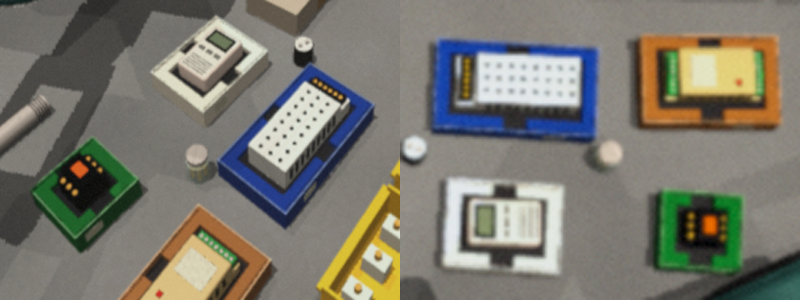

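All four centres are within about 4 mm of their seats, flat and released, and the jar is standing. Handing in.

Run:
```python
from plant import *
print(finish_job(),get_time())
```

```text
the job is handed in; nothing more can be done
the job is handed in; nothing more can be done
```

I took the pile apart from the top down and set all four units in their cartons, in the order relay (green), thermostat (white), module (brown), power supply (blue). Nothing was dropped or tipped. I handed the job in at about 55 s of the 128 s allowed; the hand-in gives no verdict.

- **Seating:** each unit touched down within about 1 mm of the height expected from its grasp.
- **Final check:** in the last pictures the relay, module and power supply measured about 2–4 mm from their seat centres. I judged the thermostat flat and centred by eye, and its display gave the same position in both views to about 2 mm. The glass jar was standing with no visible shift, and the arm was clear of everything.
- **Disagreement:** before grasping the power supply, the two views differed by about 7 mm in x. Its side wall had leaked into the top-view mask. I settled on a centre that fitted both views before closing the gripper.
- **Weaker check:** the brown carton runs out of the scene view, so its position and the module's come from the top camera alone.

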